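# Point out the two reagents to reload, then confirm on the analyser

### The job

Show which reagents the analyser needs: point at the square-bodied bottle in the blue bin, with the fingertips some two centimetres above the middle of its cap and not touching it, and stay there for about two seconds; then point in the same way at the squat wide jar. Then confirm by pressing the larger key on the analyser's white key pod fully down, and let it come up again. Do not touch the bin or anything in it, do not point at its other containers or press the small key, and leave everything else on the bench where it is.

Things in the scene. Friction and masses are not known exactly. Their poses are not given: they have to be found in the camera images.
- square_bottle: White plastic bottle with a SQUARE body, 56 x 56 mm and 82 mm tall, with a round white screw cap 36 mm across on its axis; cap top 110 mm above the origin. The first thing to point at. It stands loose and upright on the floor of the blue bin (floor 5 mm above the bench). Origin: centre of its underside, z up.
- wide_jar: Squat white plastic jar, the widest round container in the bin and nearly all lid: body 72 mm, lid 76 mm across; lid top 62 mm above the origin. The second thing to point at. It stands loose and upright on the floor of the blue bin (floor 5 mm above the bench). Origin: centre of its underside, z up.
- round_bottle: Bystander: white ROUND bottle, body 58 mm across, cap 36 mm across; cap top 110 mm above the origin. It stands loose and upright on the floor of the blue bin (floor 5 mm above the bench). Origin: centre of its underside, z up.
- slim_bottle: Bystander: slim white round bottle, body 42 mm, cap 28 mm across; cap top 90 mm above the origin. It stands loose and upright on the floor of the blue bin (floor 5 mm above the bench). Origin: centre of its underside, z up.
- narrow_jar: Bystander: narrow white jar, body 44 mm, lid 46 mm across; lid top 62 mm above the origin. It stands loose and upright on the floor of the blue bin (floor 5 mm above the bench). Origin: centre of its underside, z up.
- vial: Bystander: small white vial, body 32 mm, cap 24 mm across; cap top 70 mm above the origin. It stands loose and upright on the floor of the blue bin (floor 5 mm above the bench). Origin: centre of its underside, z up.
- bin: Low blue open stock bin (not the deeper blue bin of cartons fixed at the far edge of the bench), 260 (x) x 360 (y) mm, walls 45 mm high and 5 mm thick, fixed to the bench. The six containers stand in it in two rows of three, 90 mm or more between centres, in any order. Origin: centre of its underside.
- pod: White key pod of the analyser, fixed to the bench, 120 (x) x 110 (y) x 45 mm high, to the right of the bin (-y). On top, a dark display on its far half (+x) and, on its near half, two round grey keys side by side: the large one to the left (+y), the small one to the right (-y), 54 mm apart. Origin: centre of its underside.
- large_key_top (a point): Centre of the top face of the large key, 38 mm across, which is pressed straight down. Moves with the key.
- large_key (a joint): Travel of the large key in m: 0 up, 0.006 fully down; a spring brings it back. Fully down takes about 5 N.
- small_key_top (a point): Centre of the top face of the small key, 18 mm across. Not to be pressed.
- small_key (a joint): Travel of the small key in m: 0 up, 0.006 fully down.
- carton: Bystander: cardboard box, 80 x 130 x 60 mm high, loose on the bench to the left (+y) of the bin. Origin: centre of its underside, z up.
- spare_bottle: Bystander: white round bottle, 58 mm across, 110 mm tall, loose on the bench to the right (-y) of the pod, outside the bin. Origin: centre of its underside, z up.
- tape: Bystander: paper roll, a ring 84 mm across and 24 mm high, loose on the bench at the near right. Origin: centre of its underside, z up.
- scoop: Bystander: steel lab spoon 170 mm long, lying loose on the bench at the near left. Origin: on the bench under its middle.
Not all that is in view belongs to the job. What is shaped like the wide_jar but green or red is not meant.

How it is judged:
By the outcome, as a careful person would: the job done as asked, in the order asked, and still so for the second after the job is handed in, with the robot touching nothing.
It also fails if it takes over 48 s, if anything falls off the work surface, if the arm or the gripper's body presses on something with over 40 N, if the wrist force passes 120 N, or if a joint passes its speed limit or range.

### The arm

A 6-joint arm with a two-finger parallel gripper is mounted at the origin on the work surface. World frame = base frame: x ahead of the robot, y to its left, z up, the work surface at z = 0. Lengths are in mm, angles in rad, forces in N, time in s.
With the tool pointing down it reaches from about 350 to 875 mm from the base axis. Payload 4.2 kg.
Tool frame: the origin (TCP) lies between the finger pads, 19 mm behind the fingertips; this is the grasp point; z points along the fingers, y is the line along which they close (so a half turn about z gives the same grasp; the last joint's range is limited). The gripper opens to 85 mm and grips with 20 to 120 N. Pads are 22 mm wide; open, the fingers measure 114 mm over their backs; the gripper's body (76 mm by 85 mm) begins 54 mm behind the grasp point. The pads swing forward as they close: fully open they stand 13 mm farther back than shut.
Start: joints at [-1.046, 0.385, 0.008, 0, -1.194, -0.259], TCP at [164.192, -603.026, 250.012] pointing down, gripper open.
Joint ranges: [-3.14, 3.14], [-1.21, 2.06], [-1.07, 1.41], [-3.16, 2.05], [-2.99, -0.16], [-3.1, 3.1]. Speed limits (rad/s): [2.79, 2.79, 3.14, 3.14, 3.14, 3.14].

### API

Orientations are given as a unit quaternion [x, y, z, w].
In Python, from workcell import r, cams, order gives the robot as it stands.
- The arm moves only by the tool arm_command, never from a script. Its argument "series" is a list of rows, each a list of 6 numbers: the shift along the tool's x, y, z normalised to -1 to 1, where 1 is 0.5 m, then the turn, a rotation vector about the tool's x, y, z normalised to -1 to 1, where 1 is 180 degrees. In form: [[x, y, z, ax, ay, az], ...]. A call has 1 to 5 rows; each row is the pose to reach, as a shift and turn from the pose commanded when the call began, along the tool's axes at that moment, turning the shorter way round; what a row does not reach only later rows make up. A row lasts 1/12 s, in which the tool goes at most 41.7 mm and 7.16 degrees, less where a joint would pass 70% of its speed; a pose out of reach is approached as far as the arm can. A call with a number of a shift or a turn outside -1 to 1 is refused whole. A call with a gripper value outside its range is refused whole. "hand" is the closure, from -1 (fully open) to 1 (shut), set as the call begins (left out, the last holds). The fingers move at their own pace and stop on an object; "force" is the grip in N (left out, the last holds). Time passes only in rows, so rows that repeat a pose let the fingers close. It gives the time, the measured TCP pose, the force, the opening and the grip force at its end, in the units of the state.
- r.get_state(): the state, without advancing time (a new reading comes with each control period).
- cams.snapshot(name): name is "scene" or "side" or "wrist"; returns a dict with "color" (480x640x3 uint8, red, green, blue), "vfov" (degrees; the focal length in pixels is half the picture's height over the tangent of half this angle, whatever the lens; pixels are square), "cx", "cy" (the principal point, pixels), "rvec" (rotation vector, rad) and "tvec" (3), from world to camera coordinates, as OpenCV has them. Camera axes: x right, y down, z forward; pixel columns grow to the right and rows downward; lengths in mm; the calibration is good to about 2 mm. A picture is of the moment at which its call begins. There is no depth.
- order.job_done(): hands the job in; it is judged then, once.
The state is a dict: "t": time; "joints": joint angles; "joint_vel": joint speeds; "joint_torque": joint torques, N m; "tool_pos": TCP position; "tool_rot": TCP orientation; "contact_force": force on the tool from outside, world axes, zero at the start; "torque": the same for the moment, N m; "grip_width": finger opening in mm; "finger_force": force on a finger pad.
Only numpy, scipy, OpenCV 4.12 (cv2) and the standard library are available. Lean on these libraries where they do the work, as an engineer would, in place of code of your own. Each camera call takes 0.05 s, during which the arm holds its last target. There are 200 camera calls.

## Working session

There is one attempt and no reset: what is moved stays moved. The work goes in short steps, Python scripts to look and compute and a tool call to move; the robot and the scene stay as the last step left them, time stands still between calls to the robot, and variables do not carry over. Pictures are saved under pics/ and viewed, at most 10 in all, crops included, and the job is handed in when it is done.

Besides the shell and the picture viewer there is one more tool, called after "Request:" as name(argument=value, ...), one argument or row to a line, values as JSON. arm_command: Moves the arm, as the interface text tells. Scaled input: -1 to 1 covers 0.5 m each way for a shift and 180 degrees each way for a turn. Its arguments: {"type":"object","properties":{"series":{"type":"array"},"hand":{"type":"number"},"force":{"type":"number"}},"required":["series"]}

```bash
mkdir -p pics; ls
cat > h.py <<'E'
import numpy as np, cv2
from scipy.spatial.transform import Rotation as R
from workcell import r, cams, order
def snap(n,f=None):
    s=cams.snapshot(n)
    if f: cv2.imwrite('pics/'+f,s['color'][:,:,::-1])
    return s
def cam(s):
    f=240/np.tan(np.radians(s['vfov'])/2)
    K=np.array([[f,0,s['cx']],[0,f,s['cy']],[0,0,1]]); M=R.from_rotvec(np.ravel(s['rvec'])).as_matrix()
    return K,M,np.ravel(s['tvec'])
def ray(s,u,v):
    K,M,t=cam(s); return -M.T@t, M.T@np.linalg.inv(K)@[u,v,1]
def onz(s,u,v,z):
    c,d=ray(s,u,v); return c+d*(z-c[2])/d[2]
def tri(rays):
    A=np.zeros((3,3));b=np.zeros(3)
    for c,d in rays:
        d=d/np.linalg.norm(d);P=np.eye(3)-np.outer(d,d);A+=P;b+=P@c
    return np.linalg.solve(A,b)
def togo(p):
    "tool-frame shift of TCP to p, normalised"
    st=r.get_state(); return R.from_quat(st['tool_rot']).inv().apply(np.array(p)-st['tool_pos'])/500
E
python3 - <<'E'
from h import *
for n in ('scene','side','wrist'):
    s=snap(n,n+'0.png'); print(n,s['vfov'],s['cx'],s['cy'],cam(s)[1].round(3).tolist(),ray(s,320,240)[0].round(0))
print(r.get_state())
E
```

```text
pics
scene 56.27596824236603 318.0826441522836 240.30155443688508 [[0.053, 0.998, 0.019], [0.582, -0.016, -0.813], [-0.812, 0.054, -0.581]] [1403.  -69.  671.]
side 42.19244577284523 320.60311324429995 241.29574006260407 [[-0.998, -0.06, -0.008], [-0.026, 0.548, -0.836], [0.055, -0.835, -0.548]] [ 473. 1179.  881.]
wrist 68.95842534858342 315.9857895050599 235.54287201725862 [[-0.263, 0.965, 0.001], [0.923, 0.251, 0.29], [0.28, 0.078, -0.957]] [  93. -622.  374.]
{'t': 0.15, 'joints': array([-1.04643297e+00,  3.85394013e-01,  6.96571119e-03, -3.28671111e-04,
       -1.19398311e+00, -2.58644244e-01]), 'joint_vel': array([-0.00061852, -0.00314163,  0.00354037,  0.00246423,  0.00217853,
        0.00186325]), 'joint_torque': array([ 1.95819986e-03, -3.92680836e+01,  1.88583380e+01,  4.18856174e+00,
       -3.40653052e-03, -2.79080183e-06]), 'tool_pos': array([ 164.06672363, -602.67787652,  249.17796447]), 'tool_rot': array([-1.32408935e-01,  9.91194834e-01,  8.04730641e-04, -1.66942479e-04]), 'contact_force': array([0.20493766, 0.43168587, 0.22588299]), 'torque': array([-0.01217379,  0.00866808, -0.02263651]), 'finger_force': 0.0, 'grip_width': 85.33404311040645}
```

View pics/scene0.png

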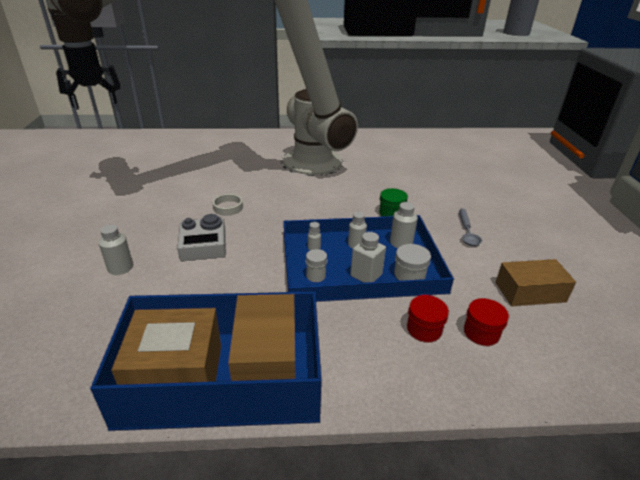

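View pics/side0.png

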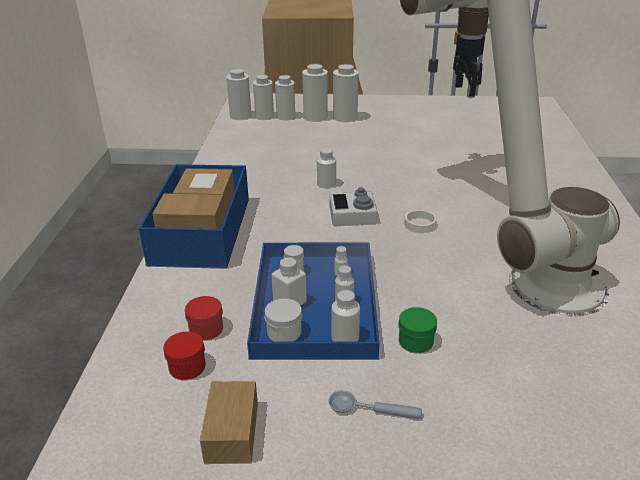

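The scene view shows the square bottle's cap near (370,238), the jar lid near (412,254) and the large key near (211,219). In the side view they are near (289,265), (283,307) and (363,199). I'll enlarge these areas to read the pixels more exactly.

Run:
```python
import cv2,numpy as np
a=cv2.imread('pics/scene0.png');b=cv2.imread('pics/side0.png')
def c(i,x,y,w,h,k): return cv2.resize(i[y:y+h,x:x+w],None,fx=k,fy=k,interpolation=cv2.INTER_CUBIC)
# 5x: top: scene 340..440 x 225..285 ; side 255..315 ; bottom keys
t=np.hstack([c(a,345,225,95,60,5),c(b,255,250,60,60,5)])
u=np.hstack([c(a,175,205,60,60,5),c(b,325,180,60,60,5),c(b,255,285,35,60,5)])
cv2.imwrite('pics/crop.png',np.vstack([t,u]))
```

```text
(no output)
```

View pics/crop.png

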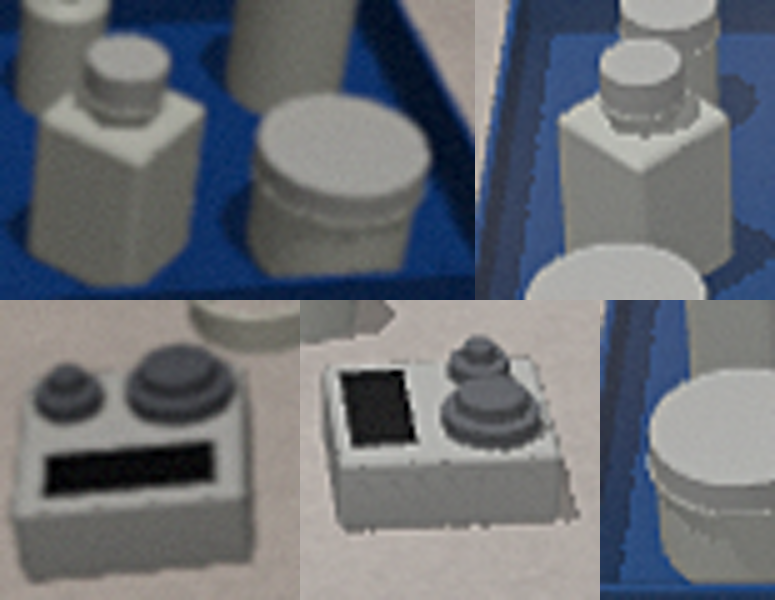

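Run:
```python
from h import *
a=snap('scene');b=snap('side')
for n,p,q in (('cap',(370.2,236.6),(288.3,262.3)),('lid',(413.7,254.1),(283.1,310.6)),('key',(211.1,218.7),(363.1,199.3)),('small',(188.5,221),(0,0))):
    if q[0]:
        P=tri([ray(a,*p),ray(b,*q)]); print(n,P.round(1))
        K,M,t=cam(a)
        for s,o in((a,p),(b,q)):
            K,M,t=cam(s);x=K@(M@P+t);print('  resid',(x[:2]/x[2]-o).round(2), onz(s,*o,P[2]).round(1))
# bin walls / rotation
for u,v in ((285,221),(419,218),(449,278),(288,283)): print(onz(a,u,v,45).round(0))
for s in(a,b): print(onz(s,*((413.7,254.1) if s is a else (283.1,310.6)),67).round(1),onz(s,*((370.2,236.6) if s is a else (288.3,262.3)),115).round(1))
```

```text
cap [613.7  96.6 113.9]
  resid [-0.01 -0.02] [613.8  96.6 113.9]
  resid [-0.02  0.02] [613.7  96.5 113.9]
lid [615.5 198.9  65.2]
  resid [0.01 0.02] [615.4 198.9  65.2]
  resid [ 0.01 -0.02] [615.5 199.   65.2]
key [ 453.9 -273.3   63.5]
  resid [-0.15 -0.27] [ 455.1 -272.7   63.5]
  resid [-0.12  0.25] [ 453.5 -274.7   63.5]
[442. -91.  45.]
[436. 257.  45.]
[676. 265.  45.]
[682. -83.  45.]
[617.8 198.1  67. ] [615.3  96.3 115. ]
[615.2 201.1  67. ] [613.5  98.  115. ]
```

The two views agree: the cap top is at (614, 97, 114), the lid at (615, 199, 65) and the large key at (454, -273, 63.5). I'll shut the gripper and travel high.

Request:
arm_command(
  series=[
    [-0.06,0.05,0,0,0,0],
    [-0.12,0.11,0,0,0,0],
    [-0.18,0.16,0,0,0,0],
    [-0.24,0.21,0,0,0,0],
    [-0.3,0.27,0,0,0,0],
  ],
  hand=1,
)

```text
t: 0.67
tool_pos: [273.9, -432.8, 249.9]
tool_rot: [-0.132, 0.991, -0.0, 0.0]
contact_force: [1.6, -0.6, 0.2]
grip_width: 25.7
finger_force: 0.0
```

Request:
arm_command(
  series=[
    [-0.06,0.05,0,0,0,0],
    [-0.12,0.11,0,0,0,0],
    [-0.18,0.16,0,0,0,0],
    [-0.24,0.21,0,0,0,0],
    [-0.3,0.27,0,0,0,0],
  ],
)

```text
t: 1.08
tool_pos: [382.9, -263.5, 250.3]
tool_rot: [-0.132, 0.991, -0.0, 0.0]
contact_force: [1.0, -0.6, -0.2]
grip_width: 0.2
finger_force: 0.0
```

Request:
arm_command(
  series=[
    [-0.06,0.05,0,0,0,0],
    [-0.12,0.11,0,0,0,0],
    [-0.18,0.16,0,0,0,0],
    [-0.24,0.21,0,0,0,0],
    [-0.3,0.27,0,0,0,0],
  ],
)

```text
t: 1.5
tool_pos: [491.7, -94.3, 250.2]
tool_rot: [-0.133, 0.991, -0.0, 0.0]
contact_force: [0.8, -0.9, 1.1]
grip_width: -0.2
finger_force: 0.0
```

Run:
```python
from h import *
s=r.get_state();print(s['t'],s['tool_pos'],s['tool_rot'],s['grip_width'],togo([614,97,200]))
```

```text
1.5 [491.70516466 -94.27391836 250.2478199 ] [-1.32572493e-01  9.91173260e-01 -7.06338588e-05  3.11356193e-04] -0.21355136464429442 [-0.33646728  0.304844    0.10062918]
```

Request:
arm_command(
  series=[
    [-0.06,0.05,0,0,0,0],
    [-0.12,0.11,0,0,0,0],
    [-0.18,0.16,0,0,0,0],
    [-0.24,0.21,0,0,0,0],
    [-0.3,0.27,0,0,0,0],
  ],
)

```text
t: 1.92
tool_pos: [600.6, 74.6, 250.0]
tool_rot: [-0.132, 0.991, -0.0, 0.0]
contact_force: [0.8, -0.8, 0.4]
grip_width: -0.2
finger_force: 0.0
```

Request:
arm_command(
  series=[
    [0,0,0.04,0,0,0],
    [0,0,0.06,0,0,0],
    [0,0,0.06,0,0,0],
    [0,0,0.06,0,0,0],
  ],
)

```text
t: 2.25
tool_pos: [598.9, 72.0, 219.4]
tool_rot: [-0.132, 0.991, -0.0, -0.001]
contact_force: [-0.3, 0.2, -0.1]
grip_width: -0.1
finger_force: 0.0
```

Run:
```python
from h import *
s=r.get_state();print(s['t'],s['tool_pos'],s['grip_width'],togo([614,97,154]))
```

```text
2.25 [598.94148374  71.97198739 219.36835899] -0.06582464088719922 [-0.0425097   0.04049295  0.13060619]
```

Request:
arm_command(
  series=[
    [-0.02,0.02,0,0,0,0],
    [-0.0425,0.0405,0.03,0,0,0],
    [-0.0425,0.0405,0.08,0,0,0],
    [-0.0425,0.0405,0.1,0,0,0],
    [-0.0425,0.0405,0.1,0,0,0],
  ],
)

```text
t: 2.67
tool_pos: [613.5, 97.2, 167.9]
tool_rot: [-0.132, 0.991, -0.0, -0.002]
contact_force: [-0.1, 0.7, -0.9]
grip_width: 0.3
finger_force: 0.0
```

Run:
```python
from h import *
a=snap('scene');b=snap('side')
s=r.get_state();print(s['t'],s['tool_pos'],togo([614,97,154]))
tip=s['tool_pos']+np.array([0,0,-19]);
for c in(a,b):
    K,M,t=cam(c);x=K@(M@tip+t);print(x[:2]/x[2])
c=lambda i,x,y:cv2.resize(i['color'][y:y+120,x:x+75,::-1],None,fx=5,fy=5,interpolation=cv2.INTER_CUBIC)
cv2.imwrite('pics/tip.png',np.hstack([c(a,333,160),c(b,252,170)]))
```

```text
2.7667 [615.34955973  97.55911408 171.01064266] [ 0.00292798 -0.00034898  0.03401895]
[372.31490062 222.30628484]
[286.77731483 247.76867822]
```

View pics/tip.png

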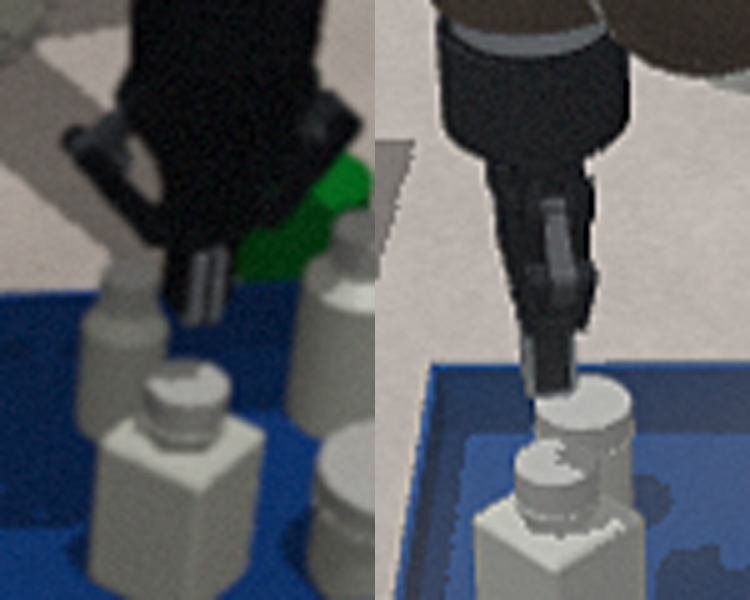

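The visible fingertips agree with the reported pose to about 1 mm. I'll go down to 2 cm above the cap and hold.

Request:
arm_command(
  series=[
    [0.0015,-0.0015,0.015,0,0,0],
    [0.0015,-0.0015,0.031,0,0,0],
    [0.0015,-0.0015,0.031,0,0,0],
    [0.0015,-0.0015,0.031,0,0,0],
    [0.0015,-0.0015,0.031,0,0,0],
  ],
)

```text
t: 3.18
tool_pos: [614.6, 97.1, 154.8]
tool_rot: [-0.133, 0.991, -0.0, 0.0]
contact_force: [-0.9, -0.3, -0.1]
grip_width: 0.3
finger_force: 0.0
```

Request:
arm_command(
  series=[
    [0,0,0,0,0,0],
    [0,0,0,0,0,0],
    [0,0,0,0,0,0],
    [0,0,0,0,0,0],
    [0,0,0,0,0,0],
  ],
)

```text
t: 3.6
tool_pos: [614.5, 97.2, 154.6]
tool_rot: [-0.133, 0.991, 0.0, 0.0]
contact_force: [0.4, -0.2, -0.9]
grip_width: 0.4
finger_force: 0.0
```

Request:
arm_command(
  series=[
    [0,0,0,0,0,0],
    [0,0,0,0,0,0],
    [0,0,0,0,0,0],
    [0,0,0,0,0,0],
    [0,0,0,0,0,0],
  ],
)

```text
t: 4.02
tool_pos: [614.4, 97.2, 154.5]
tool_rot: [-0.133, 0.991, -0.0, -0.0]
contact_force: [-0.1, 0.6, -0.4]
grip_width: 0.1
finger_force: 0.0
```

Request:
arm_command(
  series=[
    [0,0,0,0,0,0],
    [0,0,0,0,0,0],
    [0,0,0,0,0,0],
    [0,0,0,0,0,0],
    [0,0,0,0,0,0],
  ],
)

```text
t: 4.43
tool_pos: [614.4, 97.2, 154.5]
tool_rot: [-0.132, 0.991, 0.0, 0.0]
contact_force: [-0.0, 0.2, 0.0]
grip_width: -0.1
finger_force: 0.0
```

Request:
arm_command(
  series=[
    [0,0,0,0,0,0],
    [0,0,0,0,0,0],
    [0,0,0,0,0,0],
    [0,0,0,0,0,0],
    [0,0,0,0,0,0],
  ],
)

```text
t: 4.85
tool_pos: [614.4, 97.2, 154.5]
tool_rot: [-0.133, 0.991, 0.0, 0.0]
contact_force: [0.9, -0.3, -0.3]
grip_width: 0.5
finger_force: 0.0
```

Run:
```python
from h import *
a=snap('scene');b=snap('side')
s=r.get_state();print(s['t'],s['tool_pos'],togo([615.5,199,185]),togo([615.5,199,106]))
c=lambda i,x,y:cv2.resize(i['color'][y:y+120,x:x+75,::-1],None,fx=5,fy=5,interpolation=cv2.INTER_CUBIC)
cv2.imwrite('pics/tip2.png',np.hstack([c(a,333,160),c(b,252,170)]))
```

```text
4.95 [614.43495786  97.17295035 154.51767545] [-0.05554287  0.19594698 -0.06095889] [-0.05553833  0.19594363  0.09704111]
```

View pics/tip2.png

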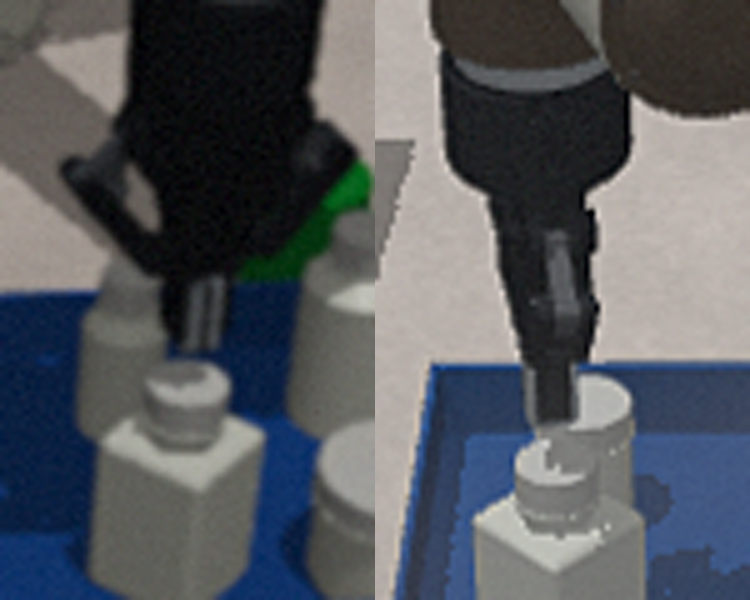

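The fingertips are about 2 cm above the cap, within about 2 mm of its middle, and not touching. I'll hold a moment more, then go on to the jar.

Request:
arm_command(
  series=[
    [0,0,0,0,0,0],
    [0,0,0,0,0,0],
    [0,0,0,0,0,0],
    [0,0,-0.06,0,0,0],
    [-0.01,0.05,-0.08,0,0,0],
  ],
)

```text
t: 5.37
tool_pos: [613.8, 120.1, 197.2]
tool_rot: [-0.131, 0.991, -0.001, 0.001]
contact_force: [1.1, 1.3, 1.3]
grip_width: -0.0
finger_force: 0.0
```

Request:
arm_command(
  series=[
    [-0.02,0.07,0,0,0,0],
    [-0.0455,0.146,0,0,0,0],
    [-0.0455,0.146,0,0,0,0],
    [-0.0455,0.146,0.06,0,0,0],
    [-0.0455,0.146,0.12,0,0,0],
  ],
)

```text
t: 5.78
tool_pos: [616.6, 200.7, 135.9]
tool_rot: [-0.133, 0.991, 0.001, 0.003]
contact_force: [-0.2, 0.5, -0.6]
grip_width: 0.0
finger_force: 0.0
```

Request:
arm_command(
  series=[
    [0,0,0.02,0,0,0],
    [0,0,0.04,0,0,0],
    [0,0,0.04,0,0,0],
  ],
)

```text
t: 6.03
tool_pos: [614.8, 198.4, 112.7]
tool_rot: [-0.132, 0.991, -0.001, -0.002]
contact_force: [-0.2, -0.6, 0.7]
grip_width: 0.3
finger_force: 0.0
```

Run:
```python
from h import *
s=r.get_state();print(s['t'],s['tool_pos'],togo([615.5,199,106]))
```

```text
6.0333 [614.8124374  198.41003919 112.68267415] [-0.00168173  0.00079101  0.01335896]
```

Request:
arm_command(
  series=[
    [0,0,0.01,0,0,0],
    [0,0,0.018,0,0,0],
    [0,0,0.018,0,0,0],
    [0,0,0.018,0,0,0],
    [0,0,0.018,0,0,0],
  ],
)

```text
t: 6.45
tool_pos: [615.9, 199.1, 106.4]
tool_rot: [-0.133, 0.991, 0.0, 0.001]
contact_force: [-0.9, -0.0, -0.7]
grip_width: 0.1
finger_force: 0.0
```

Request:
arm_command(
  series=[
    [0,0,0,0,0,0],
    [0,0,0,0,0,0],
    [0,0,0,0,0,0],
    [0,0,0,0,0,0],
    [0,0,0,0,0,0],
  ],
)

```text
t: 6.87
tool_pos: [615.5, 199.0, 105.6]
tool_rot: [-0.133, 0.991, 0.0, 0.0]
contact_force: [-0.1, -0.6, -0.7]
grip_width: 0.0
finger_force: 0.0
```

Request:
arm_command(
  series=[
    [0,0,0,0,0,0],
    [0,0,0,0,0,0],
    [0,0,0,0,0,0],
    [0,0,0,0,0,0],
    [0,0,0,0,0,0],
  ],
)

```text
t: 7.28
tool_pos: [615.4, 199.0, 105.5]
tool_rot: [-0.133, 0.991, -0.0, -0.0]
contact_force: [0.3, -0.6, 0.6]
grip_width: 0.1
finger_force: 0.0
```

Request:
arm_command(
  series=[
    [0,0,0,0,0,0],
    [0,0,0,0,0,0],
    [0,0,0,0,0,0],
    [0,0,0,0,0,0],
    [0,0,0,0,0,0],
  ],
)

```text
t: 7.7
tool_pos: [615.5, 199.0, 105.5]
tool_rot: [-0.133, 0.991, -0.0, -0.0]
contact_force: [0.4, -0.0, -0.6]
grip_width: -0.1
finger_force: 0.0
```

Request:
arm_command(
  series=[
    [0,0,0,0,0,0],
    [0,0,0,0,0,0],
    [0,0,0,0,0,0],
    [0,0,0,0,0,0],
    [0,0,0,0,0,0],
  ],
)

```text
t: 8.12
tool_pos: [615.5, 199.0, 105.5]
tool_rot: [-0.133, 0.991, 0.0, 0.0]
contact_force: [0.3, 1.2, -0.3]
grip_width: -0.0
finger_force: 0.0
```

Run:
```python
from h import *
a=snap('scene');b=snap('side')
s=r.get_state();print(s['t'],s['tool_pos'],togo([614.5,198.5,225]),togo([454,-273.5,225]))
c=lambda i,x,y:cv2.resize(i['color'][y:y+120,x:x+75,::-1],None,fx=5,fy=5,interpolation=cv2.INTER_CUBIC)
cv2.imwrite('pics/tip3.png',np.hstack([c(a,375,180),c(b,245,215)]))
```

```text
8.2167 [615.44409025 198.99760394 105.50432692] [ 0.00209247 -0.00045826 -0.23899128] [ 0.55971242 -0.82703977 -0.23899123]
```

View pics/tip3.png

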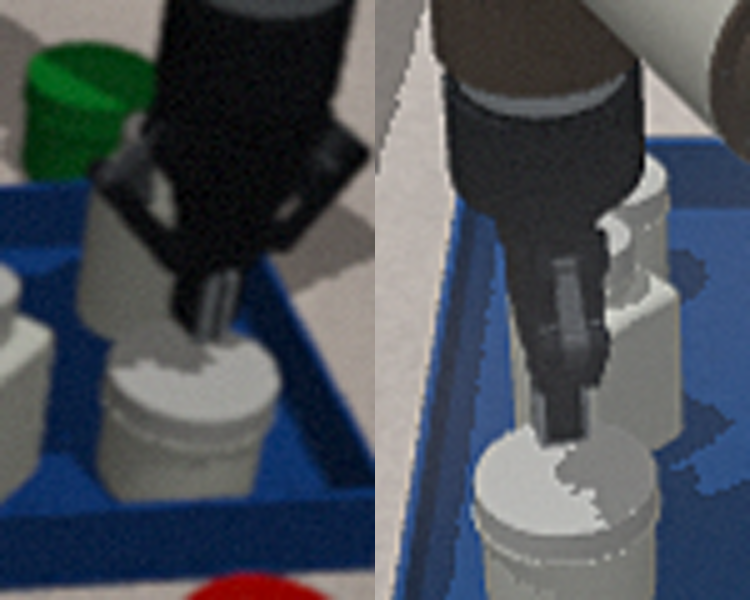

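The fingertips are over the lid, about 2 cm clear. I'll finish the hold, lift straight up and travel to the key pod.

Request:
arm_command(
  series=[
    [0,0,0,0,0,0],
    [0,0,0,0,0,0],
    [0,0,-0.08,0,0,0],
    [0,0,-0.16,0,0,0],
    [0,0,-0.24,0,0,0],
  ],
)

```text
t: 8.63
tool_pos: [615.1, 198.7, 226.3]
tool_rot: [-0.133, 0.991, -0.001, -0.001]
contact_force: [0.8, 1.2, 0.7]
grip_width: -0.1
finger_force: 0.0
```

Request:
arm_command(
  series=[
    [0.045,-0.065,0,0,0,0],
    [0.09,-0.13,0,0,0,0],
    [0.135,-0.195,0,0,0,0],
    [0.18,-0.26,0,0,0,0],
    [0.225,-0.325,0,0,0,0],
  ],
)

```text
t: 9.05
tool_pos: [548.6, 11.2, 225.8]
tool_rot: [-0.133, 0.991, 0.0, 0.0]
contact_force: [1.3, -0.6, -0.1]
grip_width: 0.1
finger_force: 0.0
```

Request:
arm_command(
  series=[
    [0.045,-0.065,0,0,0,0],
    [0.09,-0.13,0,0,0,0],
    [0.135,-0.195,0,0,0,0],
    [0.18,-0.26,0,0,0,0],
    [0.225,-0.325,0,0,0,0],
  ],
)

```text
t: 9.47
tool_pos: [482.7, -175.2, 225.9]
tool_rot: [-0.133, 0.991, -0.0, 0.0]
contact_force: [1.4, -0.1, -0.0]
grip_width: -0.3
finger_force: 0.0
```

Request:
arm_command(
  series=[
    [0.045,-0.065,0,0,0,0],
    [0.09,-0.13,0,0,0,0],
    [0.1097,-0.177,0,0,0,0],
    [0.1097,-0.177,0,0,0,0],
  ],
)

```text
t: 9.8
tool_pos: [452.9, -277.1, 225.6]
tool_rot: [-0.13, 0.992, -0.0, -0.0]
contact_force: [0.7, 0.2, 0.4]
grip_width: 0.1
finger_force: 0.0
```

Request:
arm_command(
  series=[
    [0,0,0.07,0,0,0],
    [0,0,0.14,0,0,0],
    [0,0,0.2,0,0,0],
    [0,0,0.2,0,0,0],
    [0,0,0.2,0,0,0],
  ],
)

```text
t: 10.22
tool_pos: [453.6, -273.1, 124.9]
tool_rot: [-0.133, 0.991, 0.0, -0.002]
contact_force: [0.2, 0.4, 0.9]
grip_width: 0.1
finger_force: 0.0
```

Run:
```python
from h import *
a=snap('scene');b=snap('side')
s=r.get_state();print(s['t'],s['tool_pos'],togo([454,-273.5,82.5]))
c=lambda i,x,y:cv2.resize(i['color'][y:y+120,x:x+75,::-1],None,fx=5,fy=5,interpolation=cv2.INTER_CUBIC)
cv2.imwrite('pics/key.png',np.hstack([c(a,170,150),c(b,325,120)]))
```

```text
10.3167 [ 455.65818282 -273.72652009  127.48261236] [0.00332063 0.00152312 0.08995331]
```

View pics/key.png

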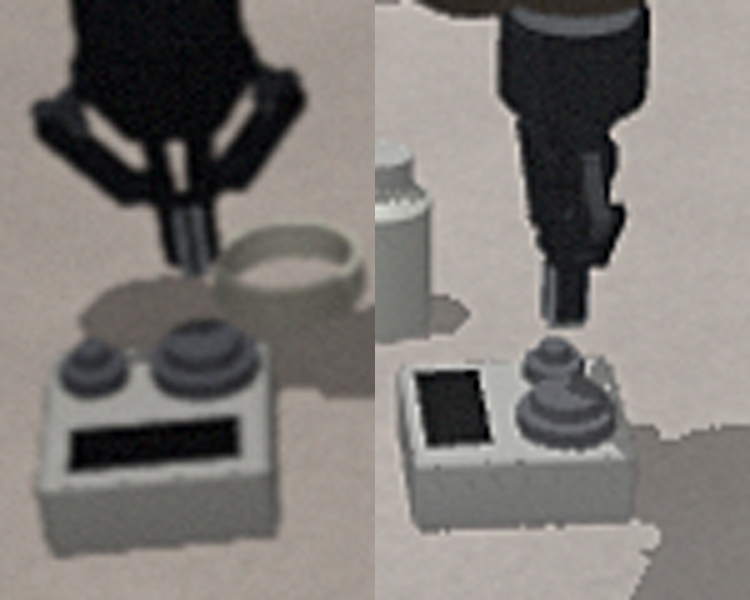

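The tips are centred over the large key, about 40 mm above it. I'll go down slowly and watch the force.

Request:
arm_command(
  series=[
    [0,0,0.04,0,0,0],
    [0,0,0.075,0,0,0],
    [0,0,0.075,0,0,0],
    [0,0,0.075,0,0,0],
    [0,0,0.075,0,0,0],
  ],
)

```text
t: 10.73
tool_pos: [455.6, -273.8, 90.1]
tool_rot: [-0.133, 0.991, -0.001, 0.002]
contact_force: [0.2, -0.2, 0.5]
grip_width: -0.0
finger_force: 0.0
```

Request:
arm_command(
  series=[
    [0,0,0.004,0,0,0],
    [0,0,0.008,0,0,0],
    [0,0,0.012,0,0,0],
    [0,0,0.016,0,0,0],
    [0,0,0.016,0,0,0],
  ],
)

```text
t: 11.15
tool_pos: [455.1, -273.7, 80.6]
tool_rot: [-0.133, 0.991, -0.001, 0.001]
contact_force: [0.6, -0.2, 4.7]
grip_width: -0.1
finger_force: 2.2
```

Request:
arm_command(
  series=[
    [0,0,0.002,0,0,0],
    [0,0,0.004,0,0,0],
    [0,0,0.004,0,0,0],
  ],
)

```text
t: 11.4
tool_pos: [455.1, -273.8, 79.7]
tool_rot: [-0.133, 0.991, -0.001, 0.001]
contact_force: [-0.9, 1.8, 11.7]
grip_width: -0.2
finger_force: 5.6
```

Request:
arm_command(
  series=[
    [0,0,0.002,0,0,0],
    [0,0,0.004,0,0,0],
    [0,0,0.004,0,0,0],
  ],
)

```text
t: 11.65
tool_pos: [455.2, -273.8, 79.5]
tool_rot: [-0.133, 0.991, -0.001, 0.001]
contact_force: [-2.5, 5.0, 22.3]
grip_width: -0.2
finger_force: 11.2
```

Request:
arm_command(
  series=[
    [0,0,0.002,0,0,0],
    [0,0,0.004,0,0,0],
    [0,0,0.004,0,0,0],
  ],
)

```text
t: 11.9
tool_pos: [455.3, -273.9, 79.2]
tool_rot: [-0.134, 0.991, -0.001, 0.001]
contact_force: [-6.7, 6.4, 34.1]
grip_width: -0.1
finger_force: 16.8
```

The force rises steeply with no further travel, so the key is fully down. I'll release it and back off upward.

Request:
arm_command(
  series=[
    [0,0,-0.02,0,0,0],
    [0,0,-0.06,0,0,0],
    [0,0,-0.12,0,0,0],
    [0,0,-0.18,0,0,0],
    [0,0,-0.24,0,0,0],
  ],
)

```text
t: 12.32
tool_pos: [452.8, -273.1, 194.3]
tool_rot: [-0.132, 0.991, 0.001, -0.001]
contact_force: [1.2, 0.0, -0.2]
grip_width: 0.0
finger_force: 0.0
```

Request:
arm_command(
  series=[
    [0,0,0,0,0,0],
    [0,0,0,0,0,0],
    [0,0,0,0,0,0],
    [0,0,0,0,0,0],
    [0,0,0,0,0,0],
  ],
)

```text
t: 12.73
tool_pos: [453.2, -273.2, 192.4]
tool_rot: [-0.132, 0.991, 0.001, -0.002]
contact_force: [0.9, -0.5, 0.6]
grip_width: -0.2
finger_force: 0.0
```

Run:
```python
from h import *
b=snap('side','end.png');a=cv2.imread('pics/side0.png')
d=cv2.absdiff(a,b['color'][:,:,::-1]).max(2)
print(d[240:].max(), (d[245:360,240:385]>40).sum()); print(r.get_state()['tool_pos'])
```

```text
147 32
[ 453.37429026 -273.25267675  192.57331053]
```

View pics/end.png

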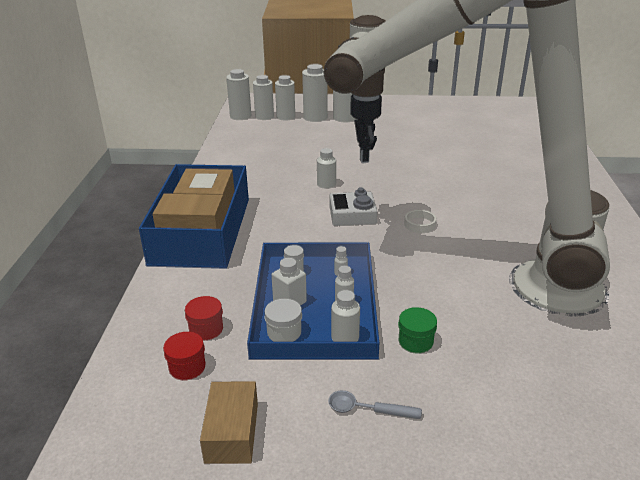

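The bin and the things on the bench are where they were, the key is up again, and the arm is clear.

```bash
python3 -c "
from workcell import order
print(order.job_done())"
```

```text
the job is handed in; nothing more can be done
None
```

I pointed at the square bottle and then the wide jar, about 2 cm above each for just over two seconds, then pressed the large key fully down and released it; nothing else moved in the final picture, and the job is handed in at about 13 s.

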